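# Pile the stone coasters and hold the caddy's sprung arm open

### The job

We are reloading the coaster caddy: first pile the two thin stone coasters squarely on top of the thick one, edges flush, and let go of the pile. Then push the caddy's sprung arm by its rubber thumb tab, away from you, past its click and as far back as it goes, and finish while holding it there, so that I can drop the pile into the open bay. Leave the pile intact and everything else on the ledge where it is.

Things in the scene. Friction and masses are not known exactly. Their poses are not given: they have to be found in the camera images.
- thick_mid (a point): The thick coaster, a rectangular grey stone coaster, 84 mm along its x, 60 mm along its y, 26 mm thick; the point is its centre, half-way up (13 mm above its underside), z up. Loose, about 0.2 kg, lying flat on the ledge.
- thin1_mid (a point): One of two equal thin coasters, a rectangular grey stone coaster, 84 mm along its x, 60 mm along its y, 16 mm thick; the point is its centre, half-way up (8 mm above its underside), z up. Loose, about 0.1 kg, lying flat on the ledge.
- thin2_mid (a point): The other thin coaster, a rectangular grey stone coaster, 84 mm along its x, 60 mm along its y, 16 mm thick; the point is its centre, half-way up (8 mm above its underside), z up. Loose, about 0.1 kg, lying flat on the ledge.
- tab_face (a point): Centre of the front face (towards the robot) of the sprung arm's dark rubber thumb tab, 46 mm above the ledge; moves with the arm. x: direction to push, away from the robot, turned with the caddy; z up. The tab is an upright plate 50 mm wide (y), 12 mm thick (x), from 16 to 72 mm above the ledge, standing 10 mm clear of the tray's right (-y) edge, free space in front of it.
- caddy: Aluminium coaster caddy fixed to the ledge: tray 190 mm (x) by 96 mm (y), floor 8 mm thick, front wall 52 mm high at its -x end, grey block 64 mm high at its +x end, pawl plunger on it up to 102 mm. Between them slides a follower plate whose arm reaches out over the -y edge to the tab. Origin: centre of the underside; x away from the robot.
- spring_arm (a joint): How far the sprung arm is pushed back, m: 0 at rest, grows along x of tab_face, stop at 0.048. Spring 3.3 N at 0, 8.6 N at the stop. A pawl rides over a rounded tooth from 0.019 to 0.037 (top 0.028), adding up to some 3 N before the top: the click. Beyond 0.037 it has dropped behind the tooth. Nothing locks the arm: let go, it springs back to 0.
- brush_cup: Bystander, loose: matte white ceramic toothbrush cup, 72 mm across, 100 mm tall, with two toothbrushes standing in it up to 185 mm; origin at the centre of its underside.
- dropper: Bystander, loose: amber glass dropper bottle, 34 mm across, 106 mm tall, closed; origin at the centre of its underside.
- hair_clip: Bystander, loose: yellow plastic hair clip with a spring jaw, 80 x 32 x 32 mm; origin at the centre of its underside.
- nail_brush: Bystander, loose: wooden nail brush, 95 x 40 x 35 mm; origin at the centre of its underside.
- jar: Bystander, loose: low glass cream jar with metal lid, 54 mm across, 42 mm tall; origin at the centre of its underside.
- soap_case: Bystander, loose: closed plastic soap case, 107 x 70 x 34 mm; origin at the centre of its underside.
Not all that is in view belongs to the job. Of the things that look like the caddy, the largest one is meant.

How it is judged:
On the way, in this order (a step that is already met when the one before it is completed fails the run):
1. both thin coasters lie flat and squarely on the thick one, let go and at rest (horizontal distance between each of thin1_mid, thin2_mid and thick_mid below 0.008 m and angle between the x axis of each of thin1_mid, thin2_mid and the x axis of thick_mid, either way round below 0.14 rad and angle between each of thin1_mid, thin2_mid, thick_mid's own z axis and vertical below 0.06 rad and height (world z) of thick_mid below 0.018 m and ((z of thin1_mid in the frame of thick_mid between 0.016 and 0.026 m and z of thin2_mid in the frame of thick_mid between 0.032 and 0.042 m) or (z of thin2_mid in the frame of thick_mid between 0.016 and 0.026 m and z of thin1_mid in the frame of thick_mid between 0.032 and 0.042 m)) and contact force between each of thin1, thin2, thick and the fingers below 0.3 N and linear speed of each of thin1, thin2, thick below 0.03 m/s), for 0.2 s.
2. the sprung arm has been pushed back past its click (value of joint spring_arm above 0.037 m and (contact force between spring_arm and the fingers above 3 N or contact force between spring_arm and the arm above 3 N)), for 0.2 s.
At the end, for the whole second after the job is handed in: Robot holds the sprung arm still beyond 0.037 m (stop 0.048) with over 3 N, no loose thing against it. Thin coasters lie flat on the thick one in either order, centres within 8 mm of its, edges within 8 degrees, at rest and untouched; the thick one flat on the ledge (all of step 1 and all of step 2 and velocity of joint spring_arm between -0.02 and 0.02 m/s and contact force between spring_arm and thin1 below 0.5 N and contact force between spring_arm and thin2 below 0.5 N and contact force between spring_arm and thick below 0.5 N); the arm keeps its last pose, push and grip.
It fails at once if a bystander is shoved more than 30 mm or tipped over (distance of any of brush_cup, dropper, hair_clip, nail_brush, jar, soap_case from where it was at the start of the episode above 0.03 m or angle between any of brush_cup, dropper, hair_clip, nail_brush, jar, soap_case's own z axis and vertical above 0.5 rad).
It also fails if it takes over 72 s, if anything falls off the work surface, if the arm or the gripper's body presses on something with over 40 N, if the wrist force passes 120 N, or if a joint passes its speed limit or range.

### The arm

A 7-joint arm with a two-finger parallel gripper is mounted at the origin on the work surface. World frame = base frame: x ahead of the robot, y to its left, z up, the work surface at z = 0. Lengths are in m, angles in rad, forces in N, time in s.
With the tool pointing down it reaches from about 0.375 to 0.925 m from the base axis. Payload 3.1 kg.
Tool frame: the origin (TCP) lies between the finger pads; the fingertips stand 19 mm ahead of it and the grasp point (between the pads) is the TCP; z points along the fingers, y is the direction in which the jaws open and shut (so a half turn about z gives the same grasp; the last joint's range is limited). The gripper opens to 85 mm and grips with 20 to 120 N. Pads are 22 mm wide; open, the fingers measure 114 mm over their backs; the gripper's body (76 mm by 85 mm) begins 54 mm behind the grasp point. The pads swing forward as they close: fully open they stand 13 mm farther back than shut.
Start: joints at [-1.398, 0.383, 0.044, 1.598, -0.018, 1.161, -0.05], TCP at [0.174, 0.626, 0.25] pointing down, gripper open.
Joint ranges: [-2.61, 2.61], [-0.41, 2.15], [-1.48, 1.57], [0, 2.5], [-1.57, 4.71], [0.05, 1.97], [-2.85, 2.85]. Speed limits (rad/s): [2.79, 2.79, 3.14, 3.14, 3.14, 3.14, 3.14].

### API

Orientations are given as a unit quaternion [x, y, z, w].
In Python, from bench import move_ptp, movel, move_j, move_gripper, pause, inverse_kinematics, read_camera, camera_params, MotionError, sign_off, look_for, tip_of, read_time_s, read_qpos, read_joint_vel, read_effort, read_eef_pos, read_tcp_rot, read_ft_force, read_ft_torque, read_finger_gap gives the robot as it stands. Calls block until the motion is done:
- move_ptp(position, orientation): joint-space move of the TCP to a pose.
- movel(position, orientation=None, speed=0.15): straight line of the TCP; orientation=None keeps the orientation; speed is the mean speed in m/s.
- move_j(angles): joint-space move.
- move_gripper(opening, effort=None): finger opening in m; effort is the grip in N (None keeps the last); returns when the fingers have stopped.
- pause(seconds).
- inverse_kinematics(position, orientation): joint angles nearest the present ones, or None.
- read_camera(name): name is "scene" or "top" or "wrist"; returns the picture (480x640x3 uint8, red, green, blue); there is no depth.
- camera_params(name): a dict with "K" (3x3 intrinsics, pixels), "dist_coeffs" ([k1, k2, p1, p2, k3] as OpenCV has them; the pictures are not rectified), "camera_from_world" (4x4, takes a point from world to camera coordinates). Camera axes: x right, y down, z forward; pixel columns grow to the right and rows downward; lengths in m; the calibration is good to about 2 mm. A picture is of the moment at which its call begins: read the wrist's pose just before it. camera_params takes no time and is no camera call; for the wrist camera it gives the pose at the moment of the call.
A pose or a line that the arm cannot do raises MotionError and nothing moves.
- sign_off(): hands the job in, once; it reports no verdict.
Trained networks look in the newest picture that a camera, given by its name, has taken for a name from the list of things; names that differ only in an ending like _2 or _b are one class to them, and where a whole thing is asked for, a point or a joint stands for the part that bears it (a point fixed in the world has none). Each returns a list of dicts, best first, with "confidence" (0 to 1); they miss things now and then, are a little off and sometimes report something else, mostly with a low value. They report only what shows in the picture. A call takes as long as a camera call. They do not tell look-alikes from the thing itself.
- look_for(camera, name): "at" ([column, row] in pixels, amid what is visible of it).
- tip_of(camera, name): "at" ([column, row] in pixels: a listed point, or the origin of a listed thing).
Readings, each from a call of its own:
- read_time_s(): time.
- read_qpos(): joint angles.
- read_joint_vel(): joint speeds.
- read_effort(): joint torques, N m.
- read_eef_pos(): TCP position.
- read_tcp_rot(): TCP orientation.
- read_ft_force(): force on the tool from outside, world axes, zero at the start.
- read_ft_torque(): the same for the moment, N m.
- read_finger_gap(): finger opening in m.
Only numpy, scipy, OpenCV 4.12 (cv2) and the standard library are available. Lean on these libraries where they do the work, as an engineer would, in place of code of your own. Each camera call takes 0.05 s, during which the arm holds its last target. There are 200 camera calls.

## Working session

There is one attempt and no reset: what is moved stays moved. The work goes in short steps, each a Python script; the robot and the scene stay as the last script left them, time stands still between calls to the robot, and variables do not carry over. Pictures are saved under pics/ and viewed, about 8 in all and at most 12, crops included, and the job is handed in when it is done.

```bash
mkdir -p pics; ls; cat > h.py <<'E'
import numpy as np, cv2
from bench import *
def cam(n):
    p=camera_params(n); return np.array(p["K"]),np.array(p["dist_coeffs"]),np.array(p["camera_from_world"])
def px2w(n,uv,z,P=None):
    K,d,T=P or cam(n)
    q=cv2.undistortPoints(np.array(uv,float).reshape(-1,1,2),K,d).reshape(-1,2)
    R,t=T[:3,:3],T[:3,3]; c=-R.T@t
    r=np.c_[q,np.ones(len(q))]@R
    return c+r*((z-c[2])/r[:,2])[:,None]
def w2px(n,X,P=None):
    K,d,T=P or cam(n)
    return cv2.projectPoints(np.array(X,float).reshape(-1,1,3),cv2.Rodrigues(T[:3,:3])[0],T[:3,3],K,d)[0].reshape(-1,2)
def save(f,im): cv2.imwrite("pics/"+f,cv2.cvtColor(im,cv2.COLOR_RGB2BGR))
E
python3 - <<'E'
from h import *
print(read_time_s(),read_tcp_rot(),read_eef_pos())
H={"thick_mid":.013,"thin1_mid":.008,"thin2_mid":.008,"tab_face":.046,"caddy":0,"brush_cup":0,"dropper":0,"hair_clip":0,"nail_brush":0,"jar":0,"soap_case":0}
ims=[]
for c in("top","scene"):
    im=read_camera(c); save(c+"0.png",im)
    print(c, -cam(c)[2][:3,:3].T@cam(c)[2][:3,3])
    for n,z in H.items():
        for d in tip_of(c,n)[:4]:
            print(n,round(d["confidence"],2),np.round(d["at"]),np.round(px2w(c,d["at"],z)[0],3))
E
```

```text
pics
0.0 [ 1.34949318e-01  9.90851589e-01 -1.33949745e-03 -1.23838705e-04] [0.17361872 0.6254351  0.24886127]
top [0.33939847 0.00619021 1.63505394]
thick_mid 0.93 [336. 259.] [ 0.508 -0.014  0.013]
thick_mid 0.21 [480. 240.] [ 0.561 -0.405  0.013]
thin1_mid 0.6 [424. 283.] [ 0.444 -0.254  0.008]
thin1_mid 0.48 [438. 226.] [ 0.6   -0.291  0.008]
thin2_mid 0.97 [389. 217.] [ 0.624 -0.16   0.008]
tab_face 0.72 [254. 273.] [0.466 0.202 0.046]
tab_face 0.52 [171. 232.] [0.573 0.426 0.046]
tab_face 0.51 [238. 357.] [0.246 0.236 0.046]
caddy 0.81 [231. 244.] [0.547 0.27  0.   ]
caddy 0.67 [220. 337.] [0.295 0.294 0.   ]
caddy 0.62 [152. 215.] [0.627 0.492 0.   ]
brush_cup 0.93 [319. 161.] [0.781 0.032 0.   ]
dropper 0.6 [439. 224.] [ 0.605 -0.296  0.   ]
dropper 0.48 [388. 215.] [ 0.629 -0.157  0.   ]
hair_clip 0.75 [475. 241.] [ 0.56  -0.394  0.   ]
nail_brush 0.57 [435. 181.] [ 0.726 -0.288  0.   ]
jar 0.54 [318. 199.] [0.674 0.035 0.   ]
soap_case 0.69 [489. 286.] [ 0.437 -0.428  0.   ]
scene [ 0.98343279 -0.54705934  0.59437862]
thick_mid 0.6 [278. 261.] [ 0.494 -0.02   0.013]
thin1_mid 0.68 [178. 318.] [ 0.448 -0.255  0.008]
thin2_mid 0.94 [289. 331.] [ 0.632 -0.156  0.008]
tab_face 0.74 [270. 176.] [0.273 0.208 0.046]
tab_face 0.67 [410. 180.] [0.584 0.405 0.046]
tab_face 0.6 [329. 198.] [0.465 0.208 0.046]
caddy 0.95 [434. 185.] [0.616 0.498 0.   ]
caddy 0.81 [299. 184.] [0.311 0.284 0.   ]
caddy 0.73 [371. 217.] [0.557 0.256 0.   ]
caddy 0.34 [ 90. 378.] [ 0.429 -0.431  0.   ]
brush_cup 0.8 [411. 310.] [0.781 0.025 0.   ]
dropper 0.85 [222. 382.] [ 0.61  -0.299  0.   ]
hair_clip 0.76 [156. 410.] [ 0.566 -0.399  0.   ]
jar 0.56 [366. 283.] [0.673 0.042 0.   ]
soap_case 0.79 [ 93. 380.] [ 0.437 -0.43   0.   ]
soap_case 0.38 [286. 412.] [ 0.726 -0.28   0.   ]
```

```bash
ls pics
```

```text
scene0.png
top0.png
```

```bash
python3 - <<'E'
import cv2
a=cv2.imread("pics/top0.png")[140:390,120:520]
cv2.imwrite("pics/topc.png",cv2.resize(a,(800,500),interpolation=cv2.INTER_CUBIC))
E
```

```text
(no output)
```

View pics/topc.png

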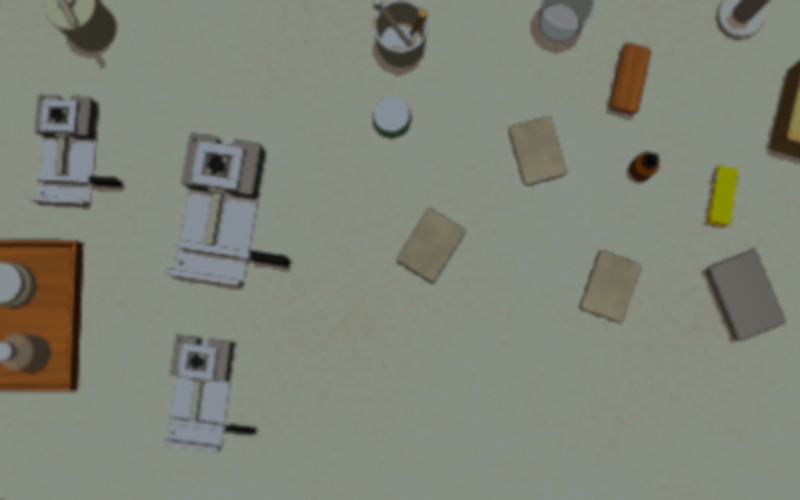

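View pics/scene0.png

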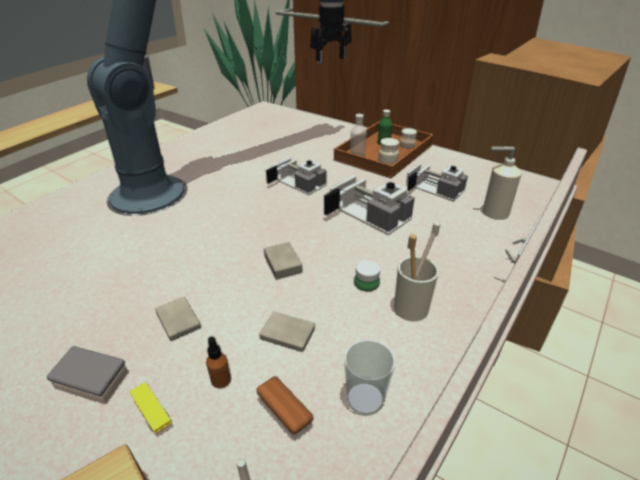

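The top view shows three caddies, at (231,244), (220,337) and (152,215), with tabs at (254,273), (238,357) and (171,232). The largest is the one at (231,244), so its tab is (254,273). The coasters are thick at (336,262) and thin at (424,283) and (389,217). The grey soap case at (490,287) and the dropper at (439,224) were false alternatives. Next I'll take closer wrist views.

```bash
cat >> h.py <<'E'
from scipy.spatial.transform import Rotation as Ro
def down(a):
    c,s=np.cos(a),np.sin(a); return list(Ro.from_matrix([[c,s,0],[s,-c,0],[0,0,-1]]).as_quat())
def near(a,xy):  # coaster yaw -> equivalent nearest wrist-neutral
    n=np.arctan2(xy[1],xy[0])+np.pi/2
    return n+(a-n+np.pi/2)%np.pi-np.pi/2
E
python3 - <<'E'
from h import *
T=cam("wrist")[2]; R=Ro.from_quat(read_tcp_rot()).as_matrix(); p=np.array(read_eef_pos())
c=-T[:3,:3].T@T[:3,3]; print("cam in tcp",R.T@(c-p),"view dir in tcp",R.T@T[2,:3], "K",cam("wrist")[0].tolist())
off=R.T@(c-p)
for n,xy in (("tab",(.50,.20)),("thick",(.508,-.016)),("thinB",(.626,-.158)),("thinA",(.446,-.2545))):
    z=.30 if n=="tab" else .22
    a=np.arctan2(xy[1],xy[0])+np.pi/2
    q=down(a); o=Ro.from_quat(q).as_matrix()@(R.T@(c-p)+0.0)
    d=Ro.from_quat(q).as_matrix()@(R.T@T[2,:3])
    h=z+o[2]; sh=o+d*(h/-d[2])   # where the optical axis hits the ledge relative to tcp
    t=[xy[0]-sh[0],xy[1]-sh[1],z]
    print(n,np.round(t,3))
    try: move_ptp(t,q)
    except MotionError as e: print(e); move_ptp([xy[0],xy[1],z],q)
    pause(.2)
    P=cam("wrist"); im=read_camera("wrist"); save("w_%s.png"%n,im); np.savez("pics/w_%s.npz"%n,im=im,K=P[0],d=P[1],T=P[2])
    for nm,zz in (("thick_mid",.013),("thin1_mid",.008),("tab_face",.046),("caddy",0)):
        for e in tip_of("wrist",nm)[:2]: print("  ",nm,round(e["confidence"],2),np.round(e["at"]),np.round(px2w("wrist",e["at"],zz,P)[0],4))
print(read_time_s())
import glob
cv2.imwrite("pics/w4.png",cv2.resize(np.vstack([np.hstack([cv2.imread("pics/w_%s.png"%n) for n in r]) for r in (("tab","thick"),("thinB","thinA"))]),(800,600),interpolation=cv2.INTER_AREA))
E
```

```text
cam in tcp [ 0.07760631  0.00050892 -0.12292622] view dir in tcp [-3.02399557e-01  5.49340854e-04  9.53181098e-01] K [[419.4869084735343, 0.0, 311.0610576485353], [0.0, 419.4869084735343, 241.82430050560473], [0.0, 0.0, 1.0]]
tab [0.478 0.252 0.3  ]
   thick_mid 0.55 [241. 410.] [ 0.4976 -0.016   0.013 ]
   tab_face 0.94 [283. 244.] [0.4696 0.203  0.046 ]
   tab_face 0.58 [ 62. 118.] [0.2539 0.2388 0.046 ]
   caddy 0.8 [558.  10.] [0.622  0.4853 0.    ]
   caddy 0.61 [375. 190.] [0.539 0.277 0.   ]
thick [0.508 0.015 0.22 ]
   thick_mid 0.55 [297. 245.] [ 0.4963 -0.0117  0.013 ]
thinB [ 0.633 -0.128  0.22 ]
   thick_mid 0.79 [104. 111.] [ 0.5002 -0.0134  0.013 ]
thinA [ 0.461 -0.227  0.22 ]
   thin1_mid 0.87 [307. 247.] [ 0.4437 -0.2532  0.008 ]
7.3583
```

View pics/w4.png

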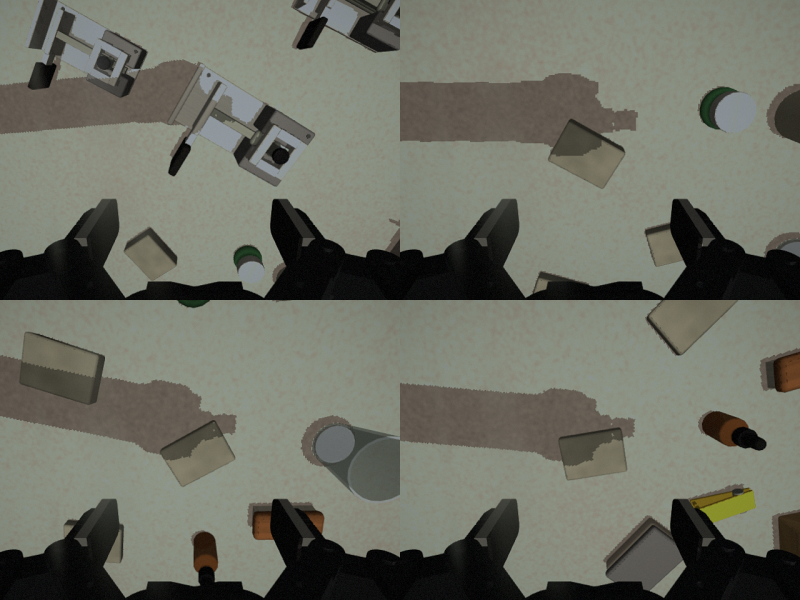

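The large caddy with its free-standing tab is confirmed in the wrist view (panel px ~(180,155)), next to two smaller look-alikes. The three coasters show at panel px (587,153), (198,453) and (593,453), with the arm's shadow across them. I'll fit box outlines to get exact poses.

```bash
cat >> h.py <<'E'
from scipy.optimize import differential_evolution
from scipy.ndimage import map_coordinates
def fitbox(f,x,y,a,h,out=None,rng=.02,z0=0.,ra=.3):
    D=np.load("pics/%s.npz"%f); P=(D["K"],D["d"],D["T"])
    lab=cv2.GaussianBlur(cv2.cvtColor(D["im"],cv2.COLOR_RGB2LAB).astype(np.float32),(0,0),1.5)
    gx=[cv2.Sobel(lab[...,i],cv2.CV_32F,1,0)for i in range(3)]; gy=[cv2.Sobel(lab[...,i],cv2.CV_32F,0,1)for i in range(3)]
    s=np.linspace(.08,.92,40)[:,None]
    B=np.array([[i*.042,j*.03]for i,j in((1,1),(-1,1),(-1,-1),(1,-1))])
    def pts(v):
        c,n=np.cos(v[2]),np.sin(v[2]); xy=B@np.array([[c,n],[-n,c]])+v[:2]
        return w2px("",np.vstack([np.c_[xy,np.full(4,z0+h)],np.c_[xy,np.full(4,z0)]]),P)
    def cost(v):
        q=pts(v); hull=cv2.convexHull(q.astype(np.float32)).reshape(-1,2); tot=0
        segs=[(q[i],q[(i+1)%4],1)for i in range(4)]+[(hull[i],hull[(i+1)%len(hull)],1)for i in range(len(hull))]
        for p0,p1,w in segs:
            d=p1-p0; L=np.hypot(*d); n=np.array([-d[1],d[0]])/L; p=p0+s*d
            g=sum(np.abs(map_coordinates(gx[i],p[:,::-1].T,order=1)*n[0]+map_coordinates(gy[i],p[:,::-1].T,order=1)*n[1])*(1 if i==0 else 3)for i in range(3))
            tot+=w*L*np.minimum(g,60).mean()/60
        return -tot
    r=differential_evolution(cost,[(x-rng,x+rng),(y-rng,y+rng),(a-ra,a+ra)],seed=1,popsize=20,maxiter=80,tol=1e-6)
    if out:
        im=cv2.cvtColor(D["im"],cv2.COLOR_RGB2BGR); q=pts(r.x); u=np.round(q.mean(0)).astype(int)
        for k,col in((q[:4],(0,0,255)),(q[4:],(255,0,0))): cv2.polylines(im,[np.round(k*8).astype(np.int32)],True,col,1,cv2.LINE_AA,3)
        im=im[max(0,u[1]-100):u[1]+100,max(0,u[0]-130):u[0]+130]; cv2.imwrite("pics/"+out,cv2.resize(im,(390,300)))
    return r.x,r.fun
E
python3 - <<'E'
from h import *
for f,x,y,a,h in (("w_thick",.5,-.013,-.61,.026),("w_thinB",.626,-.158,.28,.016),("w_thinA",.444,-.253,-.35,.016)):
    print(f,*fitbox(f,x,y,a,h,"f_%s.png"%f))
print(fitbox("w_thinB",.5,-.013,-.61,.026,"f_x.png"))
L=[cv2.resize(cv2.imread("pics/f_%s.png"%n),(390,300)) for n in("w_thick","w_thinB","w_thinA","x")]
cv2.imwrite("pics/fits.png",np.vstack([np.hstack(L[:2]),np.hstack(L[2:])]))
E
```

```text
w_thick [ 0.49771671 -0.01151776 -0.53932256] -714.4475745496627
w_thinB [ 0.62885684 -0.1565685   0.27304247] -689.7975298690102
w_thinA [ 0.44545708 -0.25325646 -0.34939679] -685.4191547454939
(array([ 0.49882885, -0.01237063, -0.55793218]), np.float64(-807.2997685056929))
```

View pics/fits.png

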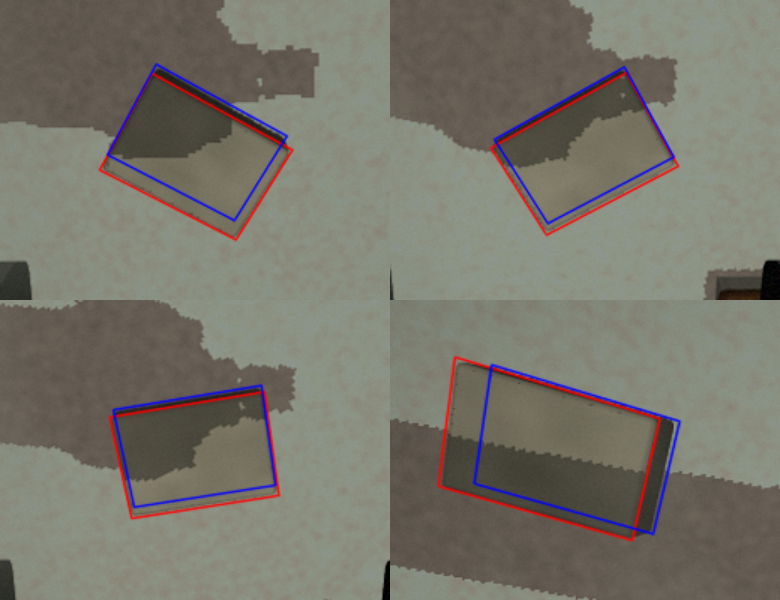

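The fits sit within about 2 mm, and the visible side heights confirm which coaster is thick. Now I'll pick and place the first thin coaster.

```bash
cat >> h.py <<'E'
def pick(x,y,a,zg=.019):
    q=down(a); move_gripper(.085)
    move_ptp([x,y,.12],q); movel([x,y,.05],q,speed=.15); movel([x,y,zg],q,speed=.06)
    print("touch F",np.round(read_ft_force(),2),np.round(read_eef_pos(),4))
    move_gripper(.0,effort=30); pause(.15)
    print("gap",read_finger_gap(),np.round(read_ft_force(),2))
    movel([x,y,.12],q,speed=.15); print("gap lifted",read_finger_gap(),np.round(read_ft_force(),2))
def place(x,y,a,zp):
    q=down(a); move_ptp([x,y,.13],q); movel([x,y,zp+.012],q,speed=.12); pause(.2)
    f0=np.array(read_ft_force())
    z=zp+.004
    while z>zp-.003:
        movel([x,y,z],q,speed=.03); f=np.array(read_ft_force())-f0
        if f[2]>1.5: break
        z-=.001
    print("placed z",z,"dF",np.round(f,2),np.round(read_eef_pos(),4)); pause(.2)
    move_gripper(.085); pause(.2); movel([x,y,.13],q,speed=.12)
def look(f,x,y,a,z):
    q=down(a); R=Ro.from_quat(q).as_matrix(); o=R@[.0776,.0005,-.1229]; d=R@[-.3024,.0005,.9532]
    sh=o+d*((z+o[2])/-d[2]); move_ptp([x-sh[0],y-sh[1],z],q); pause(.3)
    P=cam("wrist"); im=read_camera("wrist"); save(f+".png",im); np.savez("pics/%s.npz"%f,im=im,K=P[0],d=P[1],T=P[2])
E
python3 - <<'E'
from h import *
print(read_time_s())
pick(.4452,-.2533,-.349+np.pi)
place(.4980,-.0118,-.548+np.pi,.019+.026)
print(read_time_s())
look("s1",.498,-.012,np.pi/2,.2)
print(read_time_s())
r=fitbox("s1",.498,-.012,-.548,.016,"f_s1.png",rng=.012,z0=.026,ra=.15)
print(r, fitbox("s1",.498,-.012,-.548,.042,"f_s2.png",rng=.012,ra=.15))
cv2.imwrite("pics/v5.png",np.hstack([cv2.resize(cv2.imread("pics/"+n),(390,300)) for n in("f_s1.png","f_s2.png")]))
E
```

```text
7.3583
touch F [0.39 0.59 0.51] [ 0.445  -0.2533  0.0187]
gap 0.05906816751078416 [-1.03 -0.    4.72]
gap lifted 0.0590692777892025 [-0.26  0.68 -0.96]
placed z 0.048 dF [0.18 0.35 1.83] [ 0.498  -0.0118  0.048 ]
15.9917
17.375
(array([ 0.49766256, -0.00970076, -0.5537941 ]), np.float64(-793.5294390895002)) (array([ 0.49750249, -0.01065633, -0.54050344]), np.float64(-786.5210869301982))
```

View pics/v5.png

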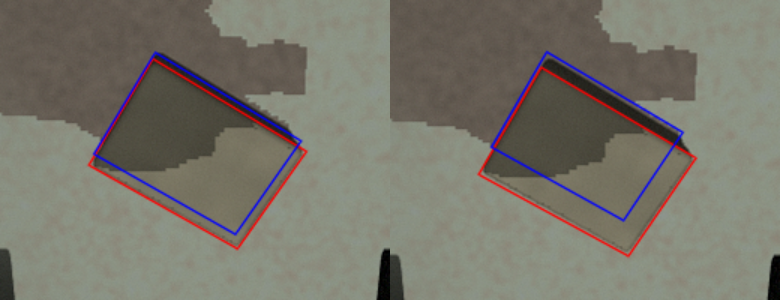

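The first thin coaster sits flush on the thick one; the fit is within about 2 mm and 0.01 rad. Now the second.

```bash
python3 - <<'E'
from h import *
pick(.6288,-.1568,.273+np.pi)
place(.4980,-.0116,-.548+np.pi,.019+.042)
print(read_time_s())
look("s3",.498,-.012,-.548+np.pi,.2)
im3=cv2.imread("pics/s3.png")
look("s4",.498,-.012,-.548+np.pi/2,.2)
save("sc4.png",read_camera("scene"))
print(read_time_s())
for s in("s3","s4"): print(fitbox(s,.498,-.012,-.548,.016,"f_%s.png"%s,rng=.012,z0=.042,ra=.15))
sc=cv2.resize(cv2.imread("pics/sc4.png")[220:300,230:334],(390,300),interpolation=cv2.INTER_CUBIC)
D=[cv2.resize(cv2.imread("pics/f_%s.png"%n),(390,300)) for n in("s3","s4")]
raw=cv2.resize(cv2.imread("pics/s4.png")[120:360,160:472],(390,300))
cv2.imwrite("pics/v6.png",np.vstack([np.hstack(D),np.hstack([sc,raw])]))
E
```

```text
touch F [-0.08 -0.51  1.07] [ 0.6287 -0.1569  0.0187]
gap 0.05903969249375395 [0.36 0.35 3.43]
gap lifted 0.0590912215788458 [ 0.1   0.14 -1.87]
placed z 0.061 dF [-1.26  0.89  5.27] [ 0.4981 -0.0116  0.0616]
26.8417
29.3167
(array([ 0.49642788, -0.01038271, -0.54831733]), np.float64(-761.3379671657722))
(array([ 0.49786275, -0.00976751, -0.551866  ]), np.float64(-767.0746072313572))
```

View pics/v6.png

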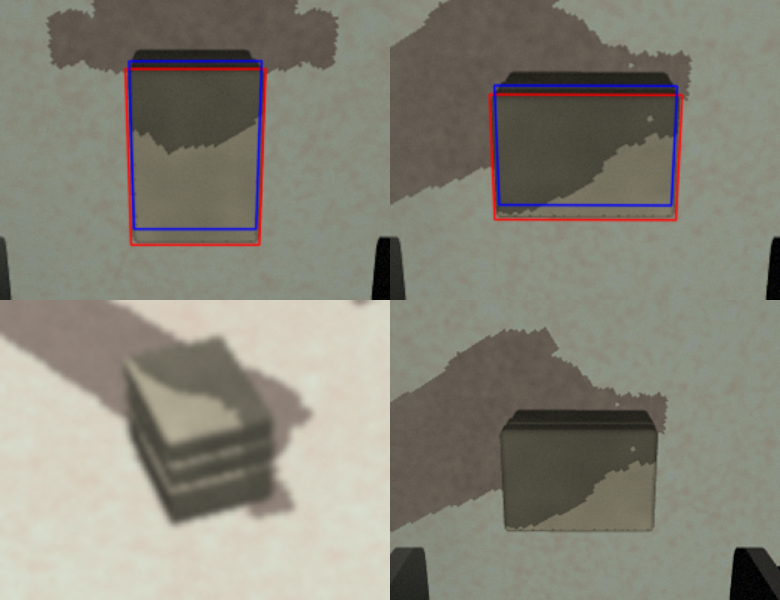

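The pile is flush in both wrist views and in the scene crop. Next I need the caddy's yaw, from a crop of the earlier wrist view.

```bash
python3 - <<'E'
import cv2
a=cv2.imread("pics/w_tab.png")[85:310,245:515]
cv2.imwrite("pics/tabc.png",cv2.resize(a,None,fx=2.6,fy=2.6,interpolation=cv2.INTER_CUBIC))
E
```

```text
(no output)
```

View pics/tabc.png

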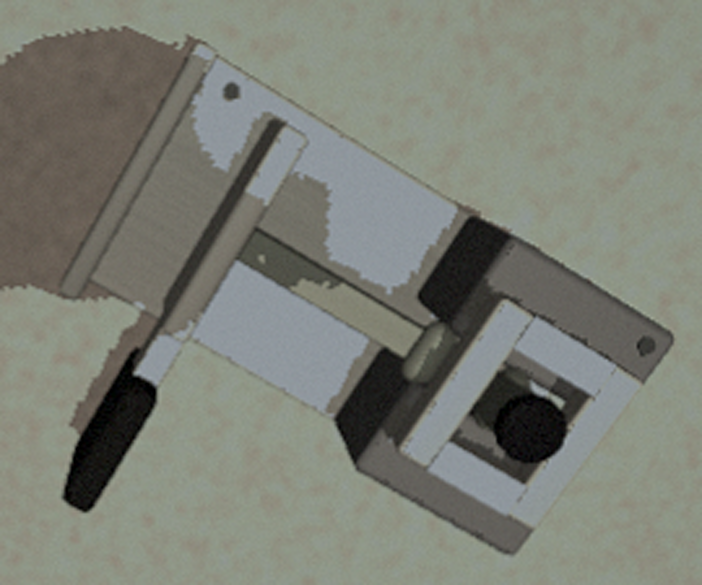

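The crop shows the large caddy: tray edge from (216,58) to (465,208), block top corners at (515,235), (672,335), (515,553) and (360,465), and the dark tab from (145,385) to (85,505). I'll compute the yaw and tab position from these.

```bash
python3 - <<'E'
from h import *
D=np.load("pics/w_tab.npz"); P=(D["K"],D["d"],D["T"])
def W(pts,z): return px2w("",[(245+x/2.6,85+y/2.6) for x,y in pts],z,P)[:,:2]
for n,pts,z,o in(("tray edge",[(216,58),(465,208)],.008,0),("wall",[(192,45),(65,292)],.052,1),("block L",[(515,235),(672,335)],.064,0),("block R",[(360,465),(515,553)],.064,0),("block F",[(515,235),(360,465)],.064,1),("block B",[(672,335),(515,553)],.064,1),("tabtop",[(140,385),(80,505)],.072,1)):
    w=W(pts,z); d=w[1]-w[0]; a=np.arctan2(d[1],d[0])+(np.pi/2 if o else 0); print(n,w.round(3).tolist(),"yaw",round(a,3),"L",round(np.hypot(*d),3))
E
```

```text
tray edge [[0.463, 0.333], [0.571, 0.318]] yaw -0.135 L 0.109
wall [[0.453, 0.333], [0.443, 0.242]] yaw -0.11 L 0.092
block L [[0.573, 0.318], [0.638, 0.307]] yaw -0.16 L 0.065
block R [[0.56, 0.226], [0.626, 0.216]] yaw -0.149 L 0.067
block F [[0.573, 0.318], [0.56, 0.226]] yaw -0.142 L 0.093
block B [[0.638, 0.307], [0.626, 0.216]] yaw -0.128 L 0.092
tabtop [[0.477, 0.226], [0.474, 0.178]] yaw -0.072 L 0.048
```

Yaw is about -0.14 and the tab face is at (0.468, 0.203). The tray geometry gives y = 0.2035, which agrees. Now the push, with the fingers shut and force feedback.

```bash
python3 - <<'E'
from h import *
a=-.14; u=np.array([np.cos(a),np.sin(a),0]); q=down(a+np.pi)
F=np.array([.468,.203,.054])
move_gripper(0.0)
s=-.050; p=F+u*s
move_ptp([p[0],p[1],.2],q); movel(list(p),q,speed=.15); pause(.3)
f0=np.array(read_ft_force()); print(read_time_s(),"f0",f0.round(2))
log=[]
def step(s):
    movel(list(F+u*s),q,speed=.04); f=(np.array(read_ft_force())-f0)
    pos=(np.array(read_eef_pos())-F)@u; log.append((round(s,4),round(pos,4),round(-f@u,2),round(f[2],1))); return -f@u
for s in np.arange(-.024,.012,.003):
    f=step(s)
print(*log,sep="\n"); print(read_time_s())
E
```

```text
32.7583 f0 [ 0.02 -0.48 -0.18]
(np.float64(-0.024), np.float64(-0.0242), np.float64(-0.71), np.float64(-0.5))
(np.float64(-0.021), np.float64(-0.0209), np.float64(-0.06), np.float64(-0.9))
(np.float64(-0.018), np.float64(-0.0177), np.float64(0.28), np.float64(-0.0))
(np.float64(-0.015), np.float64(-0.0147), np.float64(-0.05), np.float64(-0.0))
(np.float64(-0.012), np.float64(-0.0117), np.float64(-1.08), np.float64(0.1))
(np.float64(-0.009), np.float64(-0.0088), np.float64(0.01), np.float64(-0.6))
(np.float64(-0.006), np.float64(-0.0072), np.float64(3.29), np.float64(1.4))
(np.float64(-0.003), np.float64(-0.0038), np.float64(3.51), np.float64(0.2))
(np.float64(-0.0), np.float64(-0.0007), np.float64(4.47), np.float64(-0.0))
(np.float64(0.003), np.float64(0.0025), np.float64(4.69), np.float64(-0.6))
(np.float64(0.006), np.float64(0.0055), np.float64(5.31), np.float64(-0.7))
(np.float64(0.009), np.float64(0.0085), np.float64(5.58), np.float64(-1.2))
(np.float64(0.012), np.float64(0.0107), np.float64(6.33), np.float64(0.6))
36.5583
```

Contact came at s ≈ -0.008 with about 3.3 N, matching the spring preload. I'll keep pushing through the click to the stop, which should be near s ≈ 0.040.

```bash
python3 - <<'E'
from h import *
a=-.14; u=np.array([np.cos(a),np.sin(a),0]); q=down(a+np.pi); F=np.array([.468,.203,.054]); f0=np.array([.02,-.48,-.18])
for s in list(np.arange(.015,.037,.003))+list(np.arange(.037,.048,.001)):
    movel(list(F+u*s),q,speed=.04); pause(.1); f=np.array(read_ft_force())-f0
    e=np.array(read_eef_pos())-F; print(round(s,4),"pos",round(e@u,4),"push",round(-f@u,2),"F",f.round(1))
    if -f@u>14: break
pause(.5)
print(read_time_s(),-((np.array(read_ft_force())-f0)@u),((np.array(read_eef_pos())-F)@u))
ims=[]
for c in("top","scene"):
    im=read_camera(c); save(c+"9.png",im)
    for n,z in(("tab_face",.046),("thick_mid",.013)):
        for d in tip_of(c,n)[:3]: print(c,n,round(d["confidence"],2),np.round(d["at"]),px2w(c,d["at"],z)[0].round(3))
A=cv2.resize(cv2.imread("pics/top9.png")[190:310,190:350],(400,300),interpolation=cv2.INTER_CUBIC)
B=cv2.resize(cv2.imread("pics/scene9.png")[150:300,240:440],(400,300),interpolation=cv2.INTER_CUBIC)
cv2.imwrite("pics/v8.png",np.hstack([A,B]))
E
```

```text
0.015 pos 0.0114 push 11.07 F [-11.    1.    5.1]
0.018 pos 0.0147 push 10.89 F [-10.8   1.1   4.8]
0.021 pos 0.0186 push 8.12 F [-8.1  0.7  1. ]
0.024 pos 0.0223 push 7.61 F [-7.5  1.4  1.7]
0.027 pos 0.0256 push 6.62 F [-6.5  1.   0.8]
0.03 pos 0.0284 push 6.87 F [-6.7  1.7  0.8]
0.033 pos 0.0312 push 7.76 F [-7.6  1.9  1.6]
0.036 pos 0.034 push 9.08 F [-8.9  1.9  1.7]
0.037 pos 0.0349 push 8.15 F [-8.1  0.9  3.1]
0.038 pos 0.0359 push 7.52 F [-7.6 -0.1  2.2]
0.039 pos 0.0368 push 7.12 F [-7.1  1.   1.9]
0.04 pos 0.0378 push 8.9 F [-8.9  0.8  3.3]
0.041 pos 0.0387 push 9.31 F [-9.4  0.2  2.4]
0.042 pos 0.0395 push 9.32 F [-9.3  1.1  3. ]
0.043 pos 0.0395 push 10.93 F [-10.9   0.7   6.1]
0.044 pos 0.0395 push 13.06 F [-13.2   0.2   7.5]
0.045 pos 0.0395 push 15.04 F [-15.1   0.4  10.3]
43.0083 13.758169792693458 0.03950569637713121
top tab_face 0.59 [170. 230.] [0.58  0.427 0.046]
top thick_mid 0.22 [440. 223.] [ 0.606 -0.297  0.013]
scene tab_face 0.95 [343. 207.] [0.514 0.192 0.046]
scene tab_face 0.93 [273. 174.] [0.271 0.221 0.046]
scene tab_face 0.77 [411. 182.] [0.589 0.398 0.046]
scene thick_mid 0.82 [283. 262.] [ 0.503 -0.018  0.013]
```

View pics/v8.png

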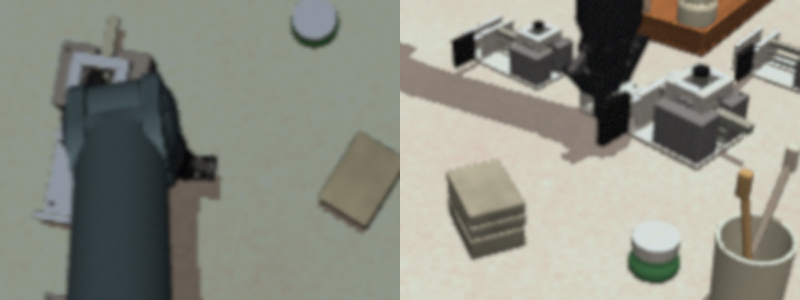

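The arm is at its stop: position stays at 0.0395 while force climbs, which is about 47.5 mm of travel from contact. The click showed as an 11 N peak falling to 6.6 N. The picture shows the pile intact at right-panel px (485,205) and the tab pushed back at (613,118). Handing in.

```bash
python3 -c "
from h import *
print(np.round(read_ft_force(),2),np.abs(read_joint_vel()).max()); print(sign_off())"
```

```text
[-14.65  -0.42   9.41] 0.002014016275865388
the job is handed in; nothing more can be done
None
```

I piled both thin coasters on the thick one and let go. I then pushed the large caddy's arm by its tab through the click to the stop, and handed in at about 43 s while holding it there.

**Pile:** The outline fits put the top coaster within about 2 mm and 0.01 rad of the thick one. All the edges looked flush in the wrist and scene pictures, and the last scene picture showed the pile intact.

**Sprung arm:** The push force peaked at about 11 N and fell to 6.6 N at the click. The arm then stopped about 47.5 mm from first contact, against the stated stop at 48 mm. The last readings showed a push of about 14 N with the robot still.

**Checks that disagreed or fell short:**
- The first thin coaster touched down about 3 mm higher than I had planned.
- The tip finder gave the pushed tab at (0.514, 0.192) in the scene view. It missed the tab in the top view, where the robot arm covered it.
- An upward force of about 9 N remained on the fingers at the stop.
- I did not measure the bystanders again at the end. Nothing I saw or felt suggested the robot touched any of them.

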